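# Stow the bench tray over its lip

### The job

Tidy the jeweller's bench: pick the wooden ring clamp out of the bay, set it down inside the blue tray without dropping it, then put the tray away in the bay. Do not carry the tray: with its tail staying on the bench, tip its leading end up onto the bay's brass lip so that it rests there, then push it on over the lip until it drops flat into the bay with the clamp still in it. Leave the bottle, jar, hammer and wax block where they are, and let go of everything.

Things in the scene. Friction and masses are not known exactly. Their poses are not given: they have to be found in the camera images.
- bay: Fixed frame 218 mm long (x), 172 wide (y); origin: its centre at bench level. Brass lip 14 mm high, 16 wide across each end (|x| 93 to 109 mm); dark rail 30 mm high along each side (|y| 76 to 86). Free space inside 186 x 152 mm, grey felt level with the bench. Ends alike: enter over the one facing the tray, the far lip stops it. x axis within 11 degrees of world y; left or right of the robot.
- tray: Loose open blue tray with brass corners, 170 mm long (x), 140 wide (y), 45 high, walls and floor 9 mm thick, 0.35 to 0.65 kg; origin: centre of its underside. Fits the bay lengthwise with 8 mm to spare at each end, 6 mm each side. Ends alike; walls can be pinched from above. Stands on the other side of the robot's midline from the bay, x axis within 19 degrees of world y.
- tray_end_a (a point): Bottom edge of the tray's +x end wall, middle (85 mm from the tray's origin, at its underside). A tray pushed over the lip tips down into the bay by itself once its middle has passed the lip, unless fingers rubbing hard on its tail wall hold the tail down.
- tray_end_b (a point): Bottom edge of the tray's -x end wall, middle (85 mm from the tray's origin, at its underside).
- clamp: Loose wooden ring clamp with two brass bands, a flat-bottomed stick 110 mm long (its x axis), 24 mm wide (y), 20 mm high, about 0.08 kg; origin at the centre of its underside. It starts lying in the bay at any yaw, with its origin within 20 mm of the bay's centre along each axis of the bay.
- bottle: Bystander: small white upright bottle, 42 mm in diameter, 70 mm high, origin at the centre of its foot; leave it alone.
- jar: Bystander: amber glass jar with a metal lid, 64 mm in diameter, 50 mm high, origin at the centre of its foot; leave it alone.
- hammer: Bystander: hammer lying flat, 240 mm long along its x axis, under 40 mm high; leave it alone.
- wax: Bystander: green wax block 90 x 50 x 22 mm, origin at the centre of its underside; leave it alone.
Mind the look-alikes: they are no part of the job. There is more than one size of the tray; the job needs the middle-sized.

How it is judged:
By the outcome, as a careful person would: the job done as asked, in the order asked, and still so for the second after the job is handed in, with the robot touching nothing.
It also fails if it takes over 72 s, if anything falls off the work surface, if the arm or the gripper's body presses on something with over 40 N, if the wrist force passes 120 N, or if a joint passes its speed limit or range.

### The arm

A 6-joint arm with a two-finger parallel gripper is mounted at the origin on the work surface. World frame = base frame: x ahead of the robot, y to its left, z up, the work surface at z = 0. Lengths are in m, angles in rad, forces in N, time in s.
With the tool pointing down it reaches from about 0.425 to 1.125 m from the base axis. Payload 14.9 kg.
Tool frame: the origin (TCP) lies at the very end of the fingers, on their centre line; the grasp point (between the pads) lies env.pinch_z behind it (env.pinch_z is the distance from the TCP to the grasp point, in m); z points along the fingers, y is the line along which they close (so a half turn about z gives the same grasp; the last joint's range is limited). The gripper opens to 91 mm and grips with 3 to 60 N. Pads are 32 mm wide; open, the fingers measure 118 mm over their backs; the gripper's body (76 mm by 178 mm) begins 60 mm behind the grasp point.
Start: joints at [-1.229, 0.379, 1.734, -0, 1.028, -0.033], TCP at [0.256, -0.651, 0.214] pointing down, gripper open.
Joint ranges: [-2.77, 2.77], [-0.74, 2.19], [0, 2.66], [-1.06, 4.2], [0.31, 2.87], [-3.08, 3.08]. Speed limits (rad/s): [1.89, 1.89, 2.39, 3.14, 3.14, 3.14].

### API

Orientations are given as a unit quaternion [w, x, y, z].
In Python, from cell import env, move_gripper, eyes, models, sensors gives the robot as it stands. The module is installed in compiled form; this text tells all that it offers. Calls block until the motion is done:
- env.move_ptp(position, orientation): joint-space move of the TCP to a pose.
- env.move_l(position, v=0.15, rot=None, until_force=None): straight line of the TCP; rot=None keeps the orientation; v is the mean speed in m/s. With until_force (N) it stops when the force on the tool has changed by that much, and returns True; else False.
- env.move_joints(angles): joint-space move.
- move_gripper(opening, effort=None): opening from 0.0 (shut) to 1.0 (fully open); effort is the grip in N (None keeps the last); returns when the fingers have stopped.
- env.wait(seconds).
- env.ik(position, orientation): joint angles nearest the present ones, or None.
- eyes.grab_frame(name): name is "side" or "top"; returns (picture, depth): 384x512x3 uint8, red, green, blue; 384x512 float32, m along the optical axis (not along the pixel's ray), 0 where there is no reading.
- eyes.camera_info(name): a dict with "fx", "fy", "cx", "cy" (pixels), "rvec" (rotation vector, rad) and "tvec" (3), from world to camera coordinates, as OpenCV has them. Camera axes: x right, y down, z forward; pixel columns grow to the right and rows downward; lengths in m; the calibration is good to about 2 mm. A picture is of the moment at which its call begins. camera_info takes no time and is no camera call.
A pose or a line that the arm cannot do raises env.MotionError and nothing moves.
- env.sign_off(): hands the job in; it is judged then, once.
Trained networks look in the newest picture that a camera, given by its name, has taken for a name from the list of things; names that differ only in an ending like _2 or _b are one class to them, and where a whole thing is asked for, a point or a joint stands for the part that bears it (a point fixed in the world has none). Each returns a list of dicts, best first, with "score" (0 to 1); they miss things now and then, are a little off and sometimes report something else, mostly with a low value. They report only what shows in the picture. A call takes as long as a camera call. They do not tell look-alikes from the thing itself.
- models.boxes_of(camera, label): "centre" ([column, row] in pixels, amid what is visible of it).
Readings, each from a call of its own:
- sensors.current_time_s(): time.
- sensors.current_joints(): joint angles.
- sensors.current_dq(): joint speeds.
- sensors.current_joint_efforts(): joint torques, N m.
- sensors.current_eef_pos(): TCP position.
- sensors.current_tool_rot(): TCP orientation.
- sensors.current_force(): force on the tool from outside, world axes, zero at the start.
- sensors.current_wrist_torque(): the same for the moment, N m.
- sensors.current_gripper_width(): opening from 0.0 (shut) to 1.0 (fully open).
- sensors.current_gripper_force(): force on a finger pad.
Only numpy, scipy, OpenCV 4.12 (cv2) and the standard library are available. Lean on these libraries where they do the work, as an engineer would, in place of code of your own. Each camera call takes 0.05 s, during which the arm holds its last target. There are 200 camera calls.

## Working session

There is one attempt and no reset: what is moved stays moved. The work goes in short steps, each a Python script; the robot and the scene stay as the last script left them, time stands still between calls to the robot, and variables do not carry over. Pictures are saved under pics/ and viewed, at most 10 in all, crops included, and the job is handed in when it is done.

```bash
mkdir -p pics
cat > h.py <<'E'
import numpy as np, cv2
from cell import env, move_gripper, eyes, models, sensors
def cloud(n):
    im,d=eyes.grab_frame(n); c=eyes.camera_info(n)
    R=cv2.Rodrigues(np.array(c['rvec'],float))[0]; t=np.array(c['tvec'],float).ravel()
    v,u=np.mgrid[0:384,0:512]
    P=np.stack([(u-c['cx'])/c['fx']*d,(v-c['cy'])/c['fy']*d,d],-1)
    W=(P-t)@R; W[d==0]=np.nan
    return im,d,W
E
python3 - <<'E'
from h import *
for n in ['top','side']:
    im,d,W=cloud(n); cv2.imwrite(f'pics/{n}0.png',im[...,::-1]); np.savez(f'{n}0.npz',im=im,d=d,W=W)
    for l in ['bay','tray','clamp','bottle','jar','hammer','wax']:
        for b in models.boxes_of(n,l)[:4]:
            c,r=map(int,b['centre']); print(n,l,round(b['score'],2),(c,r),W[r,c].round(3))
print(env.pinch_z,sensors.current_time_s(),sensors.current_tool_rot(),sensors.current_eef_pos())
E
```

```text
top bay 0.79 (211, 190) [ 0.567  0.135 -0.001]
top tray 0.73 (296, 202) [ 0.518 -0.154  0.009]
top tray 0.71 (371, 142) [ 0.717 -0.419  0.013]
top tray 0.7 (373, 219) [ 0.453 -0.41   0.022]
top tray 0.62 (335, 258) [ 0.325 -0.279  0.012]
top clamp 0.61 (209, 199) [0.535 0.141 0.019]
top jar 0.73 (200, 143) [0.72  0.163 0.05 ]
top hammer 0.66 (130, 190) [0.572 0.403 0.024]
top hammer 0.43 (280, 134) [ 0.745 -0.103  0.049]
top wax 0.71 (373, 216) [ 0.463 -0.411  0.022]
side bay 0.73 (237, 235) [0.559 0.135 0.001]
side tray 0.89 (345, 173) [ 0.338 -0.297  0.006]
side tray 0.75 (246, 142) [ 0.724 -0.439  0.011]
side tray 0.56 (275, 178) [ 0.545 -0.19   0.008]
side clamp 0.66 (245, 236) [0.53  0.158 0.02 ]
side bottle 0.8 (201, 172) [ 0.756 -0.095  0.043]
side bottle 0.27 (280, 177) [ 0.531 -0.198  0.01 ]
side bottle 0.2 (242, 234) [0.539 0.154 0.021]
side jar 0.65 (162, 220) [0.735 0.194 0.049]
side hammer 0.98 (191, 307) [0.556 0.42  0.019]
side wax 0.61 (312, 150) [ 0.469 -0.412  0.023]
0.0188 0.8 [ 8.98704592e-06  9.82489429e-01  1.86318334e-01 -4.20098070e-07] [ 0.25625756 -0.65142069  0.21395453]
```

View pics/top0.png

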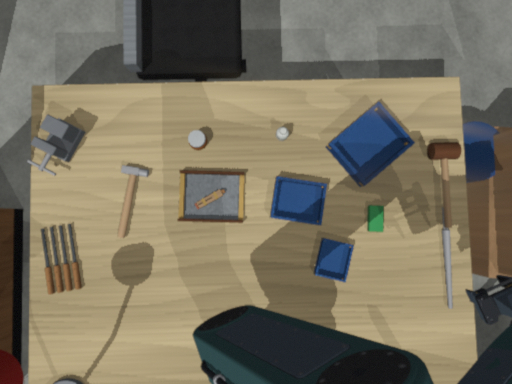

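View pics/side0.png

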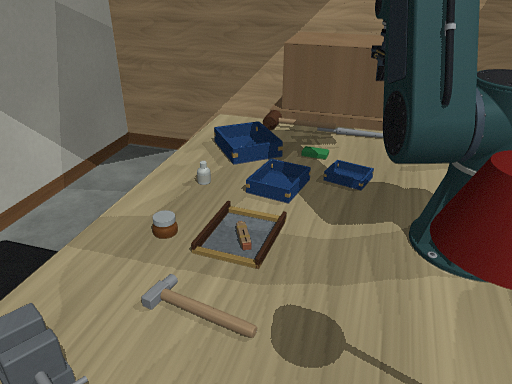

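The top view shows the bay near (212,195) with the clamp at (211,198). The middle-sized tray is at (299,200), the large one at (371,142) and the small one at (334,259). The hammer is at (130,190), jar (198,139), bottle (282,132) and wax (376,217). Next I'll fit the poses.

```bash
cat >> h.py <<'E'
def fit(W,cx,cy,rx,ry,z0,z1):
    p=W.reshape(-1,3); p=p[(abs(p[:,0]-cx)<rx)&(abs(p[:,1]-cy)<ry)&(p[:,2]>z0)&(p[:,2]<z1)]
    if len(p)<8: return None
    (c,s,a)=cv2.minAreaRect((p[:,:2]*1000).astype(np.float32))
    if s[0]<s[1]: s=s[::-1]; a+=90
    a=(a+90)%180-90      # long-axis angle in world, deg
    return np.round([c[0],c[1],s[0],s[1],a],1),len(p),np.median(p[:,2]).round(4)
E
python3 - <<'E'
from h import *
for n in ['top','side']:
    W=np.load(n+'0.npz')['W']
    print(n,'tray',fit(W,.53,-.165,.09,.13,.035,.055), fit(W,.53,-.165,.1,.13,.008,.06))
    print(n,'bay',fit(W,.56,.135,.13,.15,.008,.04),'rails',fit(W,.56,.135,.13,.15,.022,.034))
    for s in(.6,.48): print('  rail',fit(W,s+.02*(1 if s>.55 else -1),.135,.05,.14,.022,.034))
    for s in(.04,.235): print('  lip',fit(W,.56,s,.06,.03,.009,.018))
    print(n,'clamp',fit(W,.545,.145,.062,.075,.012,.028))
    print(n,'bottle',fit(W,.75,-.1,.06,.06,.02,.09),'wax',fit(W,.46,-.41,.07,.06,.012,.03),'hammer',fit(W,.55,.41,.15,.08,.008,.05),'jar',fit(W,.73,.18,.06,.06,.02,.09))
    print(n,'big',fit(W,.72,-.43,.17,.16,.03,.1),'small',fit(W,.325,-.28,.1,.1,.02,.06))
E
```

```text
top tray (array([ 520.9, -157.4,  170.8,  140. ,   79.8]), 510, np.float64(0.0446)) (array([ 520.7, -157.1,  170.9,  140.6,   80. ]), 1584, np.float64(0.0117))
top bay (array([543.1, 123.1, 241.6, 171.9,  86.8]), 1075, np.float64(0.0189)) rails (array([544.2, 135.1, 216.3, 172.6,  87.2]), 411, np.float64(0.0291))
  rail (array([624.5, 131.5, 215.9,  10.3,  86.8]), 195, np.float64(0.0289))
  rail (array([480.6, 138. , 216.3,  45.6,  86.5]), 196, np.float64(0.0294))
  lip (array([558.9,  44.2, 112.7,  37.6,  -1.4]), 153, np.float64(0.0133))
  lip (array([560.5, 234.7, 119.3,  16.1,  -3.2]), 149, np.float64(0.0137))
top clamp (array([537.2, 139. , 110. ,  24.2, -62.6]), 224, np.float64(0.0191))
top bottle (array([ 748.6, -110.7,   39.8,   39.3,   42.4]), 133, np.float64(0.0479)) wax (array([ 454.3, -418.8,   88.2,   50.8,   -5.6]), 391, np.float64(0.0213)) hammer (array([531.9, 412.4, 238.6,  88.4, -12. ]), 709, np.float64(0.0235)) jar (array([733.7, 174.7,  56.8,  56.7,  -3. ]), 270, np.float64(0.0491))
top big (array([ 705.1, -404.8,  226.2,  183.8,  -51.4]), 1160, np.float64(0.0571))
[... 565 characters left out ...]
560.6,  34.4, 120. ,  31.5,   2.4]), 193, np.float64(0.0136))
  lip (array([560.3, 236.1, 119.9,  19.7,  -4.3]), 274, np.float64(0.0134))
side clamp (array([542. , 138.8, 113.5,  24.6, -61.9]), 250, np.float64(0.0194))
side bottle (array([ 751.3, -104.6,   42.7,   33.5,   36.1]), 199, np.float64(0.043)) wax (array([ 458.7, -417.9,   90.2,   54.1,    1.5]), 194, np.float64(0.0211)) hammer (array([539.8, 424.9, 240.1,  89.9, -18.9]), 1817, np.float64(0.0228)) jar (array([739.2, 178.6,  60.6,  58. , -62.2]), 450, np.float64(0.0462))
side big (array([ 709. , -403.2,  232.1,  186. ,  -50.9]), 1106, np.float64(0.0487)) small (array([ 326.5, -269.6,  128.3,  113.9,  -15.2]), 448, np.float64(0.029))
```

```bash
cat >> h.py <<'E'
from scipy.spatial.transform import Rotation as Rn
def down(a):  # a deg: direction of tool x in world, tool pointing down
    h=np.radians(a)/2; return [0.,np.cos(h),np.sin(h),0.]
E
python3 - <<'E'
from h import *
c=np.array([.5395,.139]); q=down(117.8)
move_gripper(0.55,15)
env.move_ptp([*c,.12],q)
print(sensors.current_joints())
env.move_l([*c,.03],v=.2); print(env.move_l([*c,.004],v=.05,until_force=6))
move_gripper(0.0,15); print(sensors.current_gripper_width()*91,sensors.current_gripper_force(),sensors.current_eef_pos())
z0=sensors.current_eef_pos()[2]
env.move_l([*c,.13],v=.2)
p=[.521,-.168]; 
env.move_ptp([*p,.13],down(80)); print(sensors.current_joints(),sensors.current_gripper_width()*91)
env.move_l([*p,z0+.022],v=.2)
print(env.move_l([*p,z0+.006],v=.02,until_force=2.5),sensors.current_eef_pos(),z0,sensors.current_force())
print(sensors.current_time_s())
im,d,W=cloud('side'); cv2.imwrite('pics/place.png',cv2.resize(im[100:300,150:450,::-1],None,fx=2,fy=2))
E
```

```text
[ 2.09407785e-01  2.93357970e-01  2.06345996e+00 -5.70920840e-05
  7.84600094e-01 -2.74841571e-01]
False
23.88339195601534 15.000170767307281 [0.53961288 0.1390259  0.00414832]
[-3.53154445e-01  2.63807374e-01  2.08018260e+00  1.72809148e-04
  7.98130693e-01 -1.80106150e-01] 24.4304672226731
True [ 0.5208888  -0.16799482  0.01274463] 0.004148321749323145 [ 0.71421928 -0.90965093  1.46027172]
9.5917
```

View pics/place.png

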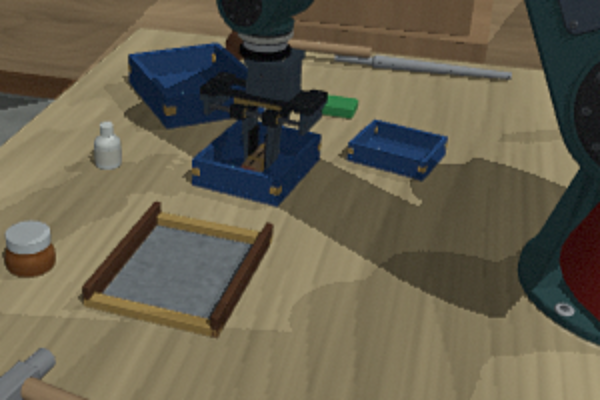

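The crop shows the clamp held inside the tray, at about (258,155). It touched at TCP height +8.6 mm against the 9 mm floor, so it is on the tray floor. I'll release it and measure again.

Run:
```python
from h import *
move_gripper(0.5)
env.move_l([.521,-.168,.13],v=.2)
env.move_ptp([.44,-.3,.25],down(80))
for n in ['top','side']:
    im,d,W=cloud(n); np.savez(f'{n}1.npz',im=im,d=d,W=W)
    if n=='top': cv2.imwrite('pics/top1.png',cv2.resize(im[120:280,130:400,::-1],None,fx=2.5,fy=2.5))
    print(n,'tray',fit(W,.523,-.156,.09,.13,.035,.055),'bay',fit(W,.546,.134,.11,.13,.02,.034),'clamp',fit(W,.523,-.156,.055,.072,.018,.034))
print(sensors.current_time_s())
```

```text
top tray (array([ 521. , -157. ,  170.7,  140.3,   79.9]), 517, np.float64(0.0446)) bay (array([543.8, 134.6, 216.1, 172.1,  86.9]), 399, np.float64(0.0294)) clamp (array([ 536.1, -185.5,  127.5,   91.8,   66.1]), 234, np.float64(0.0285))
side tray (array([ 526. , -154.3,  179.2,  143.5,   80. ]), 579, np.float64(0.0429)) bay (array([548.6, 135.2, 219.4, 174.2,  86.8]), 584, np.float64(0.0288)) clamp (array([ 523.9, -171.5,  112.8,  107.7,   90. ]), 180, np.float64(0.0282))
11.8083
```

View pics/top1.png

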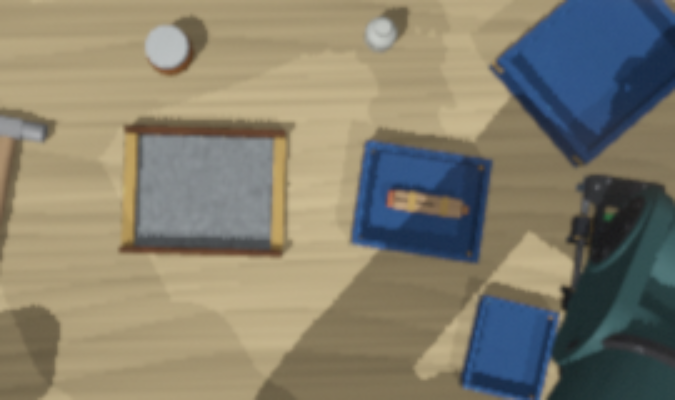

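The crop shows the clamp lying on the tray floor at (428,203), with the tray unmoved and the bay empty at (205,187). Next I'll pinch the leading wall, align the tray, and tip it onto the lip.

```bash
cat >> h.py <<'E'
B=np.array([.5462,.1348]); BY=86.9
def bpt(s,l=0.):
    r=np.radians(BY); return B+s*np.array([np.cos(r),np.sin(r)])+l*np.array([-np.sin(r),np.cos(r)])
def tool(tail,yaw,pitch,g=(.0805,0,.020)):
    R=Rn.from_euler('ZY',[yaw,-pitch],degrees=True)
    p=np.array([*tail,0.])+R.apply([.085+g[0],g[1],g[2]])
    q=(R*Rn.from_matrix(np.array([[0,1,0],[1,0,0],[0,0,-1.]]))).as_quat()
    return p,[q[3],*q[:3]]
E
python3 - <<'E'
from h import *
y0=80.; r=np.radians(y0); t0=np.array([.5235,-.1559])-.085*np.array([np.cos(r),np.sin(r)])
p,q=tool(t0,y0,0)
move_gripper(0.35,30)
env.move_ptp([p[0],p[1],.12],q); print(sensors.current_joints().round(2) if hasattr(sensors.current_joints(),'round') else sensors.current_joints())
env.move_l([p[0],p[1],.06],v=.2)
print(env.move_l(p,v=.06,until_force=8))
move_gripper(0.0,30); print('w',sensors.current_gripper_width()*91,sensors.current_force())
def go(tail,yaw,pitch,v=.08):
    p,q=tool(tail,yaw,pitch); env.move_l(p,v=v,rot=q); print(np.round(sensors.current_force(),1),sensors.current_gripper_width()*91,sensors.current_time_s())
go(t0,y0,.5)
sA=-.204; tA=bpt(sA-.085)
go(tA,BY,.5)
go(tA,BY,7.5,.04)
im,d,W=cloud('top'); cv2.imwrite('pics/tip_top.png',cv2.resize(im[120:280,130:400,::-1],None,fx=2.5,fy=2.5)); np.savez('top2.npz',im=im,d=d,W=W)
im,d,W=cloud('side'); cv2.imwrite('pics/tip.png',cv2.resize(im[100:300,150:450,::-1],None,fx=2,fy=2))
E
```

```text
[-0.19  0.27  2.09 -0.    0.78 -1.58]
False
w 8.81363168398529 [-1.41060749 -2.39063552  5.70895855]
[ 1.8  2.  -0.4] 9.27709679178597 15.2917
[ 1.3  1.9 -0.3] 8.600215042198824 16.5417
[ 0.6 -2.6 -0.7] 9.19457172094857 17.2
```

View pics/tip.png

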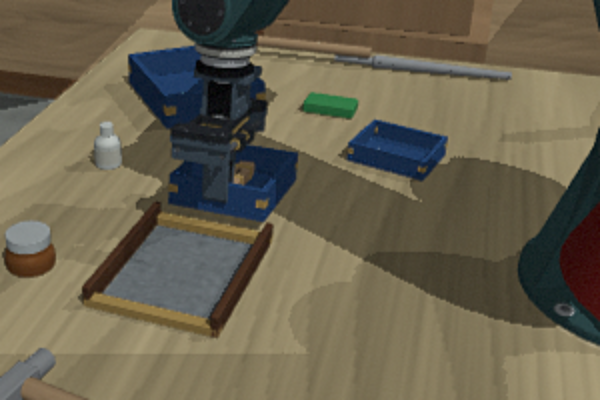

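View pics/tip_top.png

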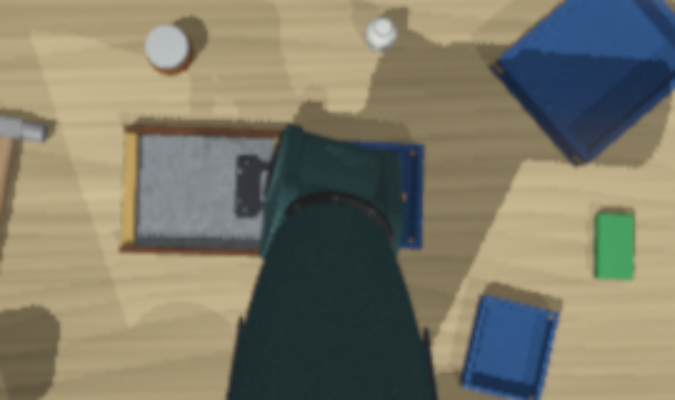

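The views show the tray tipped with its leading end held at the near lip (side crop, about (215,200)) and its tail on the bench. The clamp is still inside at (240,172). Before advancing I'll check the tail's lateral alignment numerically.

Run:
```python
from h import *
z=np.load('top2.npz'); W=z['W']; p=W.reshape(-1,3)
r=np.radians(86.9); b=np.array([np.cos(r),np.sin(r)]); n=np.array([-np.sin(r),np.cos(r)])
q=p[:,:2]-np.array([.5438,.1346])   # top-camera bay centre
s=q@b; l=q@n
for lo,hi in [(-.285,-.27),(-.27,-.255),(-.255,-.24),(-.24,-.225)]:
    m=(s>lo)&(s<hi)&(abs(l)<.1)&(p[:,2]>.03)&(p[:,2]<.075); print(lo,m.sum(),l[m].min().round(4),l[m].max().round(4)) if m.sum() else print(lo,0)
m=(abs(l)<.1)&(s<-.23)&(s>-.33)&(p[:,2]>.03)&(p[:,2]<.06); print('tail s',s[m].min(), np.percentile(l[m],[1,50,99]))
m=(abs(s)<.11)&(abs(l)<.1)&(p[:,2]>.02)&(p[:,2]<.034); print('rails',l[m].min(),l[m].max())
```

```text
-0.285 75 -0.0679 0.0682
-0.27 21 -0.0702 0.0684
-0.255 14 -0.0699 -0.061
-0.24 17 -0.0694 -0.061
tail s -0.2928036084401668 [-0.06989526 -0.00820299  0.06820965]
rails -0.08614806437453723 0.0860437786717345
```

The lateral offset is under 1 mm. Next I'll advance, lower onto the lip and release.

Run:
```python
from h import *
def go(tail,yaw,pitch,v=.08):
    p,q=tool(tail,yaw,pitch); env.move_l(p,v=v,rot=q); print(np.round(sensors.current_force(),1),sensors.current_time_s())
tC=bpt(-.164-.085)
go(tC,BY,7.5,.05)
go(tC,BY,6.3,.02); go(tC,BY,5.7,.01)
move_gripper(0.35); print(np.round(sensors.current_force(),1))
p,q=tool(tC,BY,5.7,(.0805,0,.13)); env.move_l(p,v=.15)
P=bpt(-.249-.016-.025); qd=down(BY)
env.move_ptp([*P,.15],qd); move_gripper(1.0)
for n in ['top','side']:
    im,d,W=cloud(n); cv2.imwrite(f'pics/rest_{n}.png',cv2.resize(im[100:300,150:450,::-1],None,fx=2,fy=2)); np.savez(f'{n}3.npz',im=im,d=d,W=W)
print(sensors.current_time_s(),sensors.current_joints())
```

```text
[ 0.5  1.7 -0.4] 18.25
[ 0.  -2.1 -1.5] 18.575
[-2.6 -3.5  6.3] 18.9
[-0.   0.1 -0.3]
22.6667 [-3.26079052e-01  2.39413516e-01  2.06338633e+00  1.58316402e-05
  8.38773124e-01 -2.71934441e-01]
```

View pics/rest_side.png

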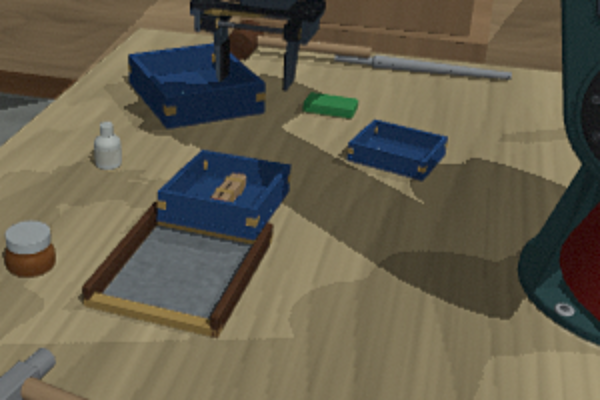

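The tray rests with its leading end on the lip, around (205,228), and its tail on the bench. The clamp is inside at (230,187) and the gripper is clear. Now I'll push with both open fingers, pausing once the middle has passed the lip.

Run:
```python
from h import *
P=bpt(-.249-.016-.025); z=.022
env.move_l([*P,z],v=.12)
def push(tail,v):
    st=env.move_l([*bpt(tail-.016),z],v=v,until_force=15); print(tail,st,np.round(sensors.current_force(),1),sensors.current_eef_pos().round(3),sensors.current_time_s())
push(-.249,.08); push(-.21,.05); push(-.165,.05)
env.move_l([*bpt(-.165-.016-.012),z],v=.1); env.wait(.3)
im,d,W=cloud('side'); cv2.imwrite('pics/push.png',cv2.resize(im[100:300,150:450,::-1],None,fx=2,fy=2))
```

```text
-0.249 False [ 0.1 -0.1  0.3] [ 0.532 -0.129  0.022] 24.3417
-0.21 False [-0.4 -0.1  0.4] [ 0.534 -0.091  0.022] 25.275
-0.165 True [ 0.  -0.4 -0.1] [ 0.537 -0.051  0.022] 26.0417
```

View pics/push.png

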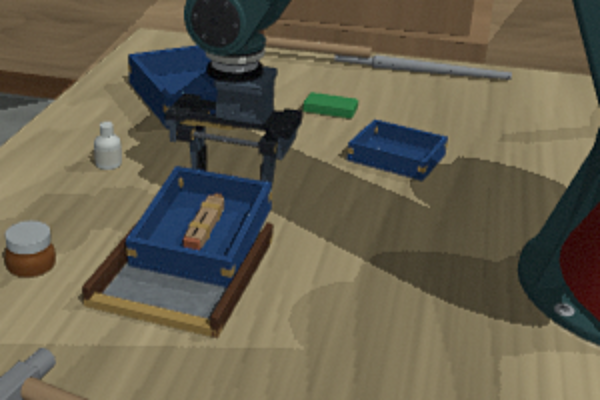

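The tray has tipped nose-down into the bay, with the clamp inside at (205,222) and the fingers behind the tail. I'll push it on until the tail drops.

Run:
```python
from h import *
z=.022
def push(tail,v):
    st=env.move_l([*bpt(tail-.016),z],v=v,until_force=15); print(tail,st,np.round(sensors.current_force(),1),sensors.current_eef_pos().round(3),sensors.current_time_s()); return st
for t in (-.13,-.1,-.087):
    if push(t,.05): push(t,.04)
env.move_l([*bpt(-.087-.016-.03),z],v=.1); env.wait(.3)
env.move_l([*bpt(-.087-.016-.03),.2],v=.2)
env.move_ptp([.44,-.3,.25],down(80))
for n in ['top','side']:
    im,d,W=cloud(n); np.savez(f'{n}4.npz',im=im,d=d,W=W)
    if n=='side': cv2.imwrite('pics/end.png',cv2.resize(im[100:300,150:450,::-1],None,fx=2,fy=2))
    print(n,'tray',fit(W,.546,.135,.073,.105,.035,.075),'clamp',models.boxes_of(n,'clamp')[:1])
    for s in(-.08,.08):
        m=bpt(s); k=W.reshape(-1,3); k=k[(np.hypot(*(k[:,:2]-m).T)<.03)&(k[:,2]>.035)]; print(s,np.percentile(k[:,2],90) if len(k) else None)
print(sensors.current_time_s(),sensors.current_force())
```

```text
-0.13 False [-0.4 -0.3  0. ] [ 0.538 -0.011  0.022] 27.7333
-0.1 False [ 0.4  0.4 -0. ] [0.54  0.019 0.022] 28.4833
-0.087 False [-0.3  0.2 -0.6] [0.541 0.032 0.022] 28.8917
top tray (array([544.4, 137.5, 171.5, 139. ,  88.3]), 511, np.float64(0.0446)) clamp [{'centre': [211.3, 199.2], 'score': 0.8}]
-0.08 0.04672205955550624
0.08 0.04674462140443661
side tray (array([548.9, 136.8, 175.5, 141.8,  86.8]), 888, np.float64(0.0434)) clamp [{'centre': [242.8, 228.3], 'score': 0.73}]
-0.08 0.04485386796549493
0.08 0.045658181140399545
32.1083 [ 0.87712876 -0.43971243 -0.19366254]
```

View pics/end.png

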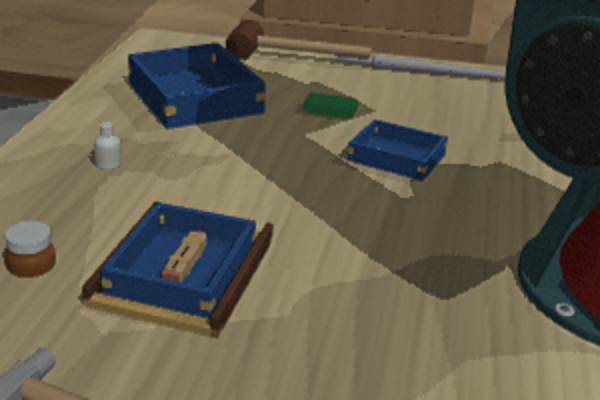

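The tray lies flat in the bay, with its rim at about 45 mm at both ends and its centre about 2 mm past the bay's. The clamp is in it at (185,255), the bystanders haven't moved and the gripper is clear, so I'm handing in.

```bash
python3 -c "
from h import *
print(env.sign_off())"
```

```text
the job is handed in; nothing more can be done
None
```

The job is done and handed in at about 32 s: the tray went over the lip and lies flat in the bay with the clamp in it, nothing is held, and the bystanders look unmoved in the final picture.

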